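# Clip two tubes onto the tube rotator

## Task

Load the two capped tubes from the foam block onto the tube rotator: the large one into the empty large clips and the small one into the empty small clips, each lying along the slope with its cap at the top and clear of the clips, pushed sideways until both of its clips have snapped fully round its straight wall and it lies home on their floors. Do not lean hard on the rotator, and leave the tubes already loaded, the bottle and the tip box where they are.

Things in the scene. Friction and masses are not known exactly. Their poses are not given: they have to be found in the camera images.
- tube_big: The large capped centrifuge tube to be loaded, frosted plastic, 30 mm straight wall (15 mm radius), 116 mm long: cone from the tip to 14 mm, straight wall from 14 to 103 mm, blue knurled screw cap 34.4 mm across from 103 to 116 mm, about 50 g. It stands upright in a 32 mm hole of the foam block. Origin at its tip on the axis, z along the axis to the cap.
- tube_small: The small capped centrifuge tube to be loaded, frosted plastic, 17 mm straight wall (8.5 mm radius), 120 mm long: cone from the tip to 20 mm, straight wall from 20 to 107 mm, blue knurled screw cap 22 mm across from 107 to 120 mm, about 22 g. It stands upright in a 19 mm hole of the foam block. Origin at its tip on the axis, z along the axis to the cap.
- tube_big_low (a point): Point on the axis of the large tube to be loaded, 28 mm from its tip: the part that lies in the lower clip when it is seated.
- tube_big_high (a point): Point on the axis of the large tube to be loaded, 52 mm from its tip: the part that lies in the upper clip when it is seated.
- tube_small_low (a point): Point on the axis of the small tube to be loaded, 28 mm from its tip: the part that lies in the lower clip when it is seated.
- tube_small_high (a point): Point on the axis of the small tube to be loaded, 52 mm from its tip: the part that lies in the upper clip when it is seated.
- seat_big_free: The empty pair of large white clips on the rotator's paddle. Origin: where the tip of a seated tube lies. z: along a seated tube to its cap, up the slope, 40 deg from vertical leaning away from the robot. x: straight into the paddle, forwards and 40 deg below level, the way a tube is pushed home. y: along the row. A seated tube's axis is at x = y = 0.
- seat_big_free_low (a point): Middle of the lower of the empty large clips, on the seated axis, 28 mm from the seat's origin. The clip is 8 mm wide along the tube: a fixed floor at x = 15 mm and two sprung jaws that hook round the tube past its widest line: mouth 25 mm wide at x = -8.5 mm, then lips flaring to 34 mm at x = -16 mm.
- seat_big_free_high (a point): Middle of the upper of the empty large clips, 52 mm from the seat's origin, same form. Each clip takes some 7 to 12 N to snap. Pushed by the cap, far above the clips, the tube may turn in the grip and stop between the lips, where it stays when let go; a push on its wall between the clips, or over the one still open, sends it home. Clips hold it alone.
- seat_small_free: The empty pair of small white clips on the rotator's paddle. Origin: where the tip of a seated tube lies. z: along a seated tube to its cap, up the slope, 40 deg from vertical leaning away from the robot. x: straight into the paddle, forwards and 40 deg below level, the way a tube is pushed home. y: along the row. A seated tube's axis is at x = y = 0.
- seat_small_free_low (a point): Middle of the lower of the empty small clips, on the seated axis, 28 mm from the seat's origin. The clip is 8 mm wide along the tube: a fixed floor at x = 8.5 mm and two sprung jaws that hook round the tube past its widest line: mouth 13 mm wide at x = -5.5 mm, then lips flaring to 20 mm at x = -11 mm.
- seat_small_free_high (a point): Middle of the upper of the empty small clips, 52 mm from the seat's origin, same form. Each clip takes some 7 to 12 N to snap. Pushed by the cap, far above the clips, the tube may turn in the grip and stop between the lips, where it stays when let go; a push on its wall between the clips, or over the one still open, sends it home. Clips hold it alone.
- seat_big_full: The other pair of large clips, same form and frame as the empty one, already holding a large tube.
- seat_small_full: The other pair of small clips, same form and frame as the empty one, already holding a small tube.
- loaded_big: A large tube, same as the one to be loaded, already seated in the other large clips: a bystander. Origin at its tip, z to its cap.
- loaded_small: A small tube, same as the one to be loaded, already seated in the other small clips: a bystander. Origin at its tip, z to its cap.
- rotator: White end-over-end tube rotator fixed to the bench, origin under it on the bench, front to -x. Base x -75 to 75, y -240 to 190, 18 mm high. Motor housing at y -240 to -160, 168 mm high; bearing post at y 161 to 183, 142 mm high. Four clip pairs, 66 mm apart, two large and two small in any order, in a row on the leaning paddle between.
- paddle (a point): Centre of the rotator's grey paddle, at x = 20, z = 105 mm of the rotator; 6 mm thick, 284 mm wide, 56 mm along the slope, leaning back 40 deg, locked. Its front is 24 mm behind the seated axes and spans z = 10 to 66 mm of the seats' frames; above that the tubes stand clear. Over 60 N on it or its clips would strip the gear.
- rack: White foam tube block, fixed to the bench: 104 mm (x) by 170 mm (y), 95 mm high, origin under its centre. Round holes, their floors 8 mm above the bench, so 29 mm of the large tube and 33 mm of the small one stand out (cap and a little wall). The large one is at x = 26, y = 43 mm, the small one at x = 26, y = -43 mm; the holes at x = -26 are empty.
- bottle: White reagent bottle, 70 mm across, 150 mm high, loose on the bench, a bystander. Origin under its centre.
- tip_box: Blue pipette tip box with a clear lid, 84 by 122 mm, 73 mm high, loose on the bench, a bystander. Origin under its centre.

How it is judged (in metres and radians):
At the end, for the whole second after the job is handed in: Both new tubes at rest in their clips, cap end up: axis within 3 mm of the seated line at both clips, along the slope at most 10 mm above or 45 mm below the nominal place; the loaded tubes still in theirs (tip within 6 mm of the line, within 7 deg); bottle, tip box within 20 mm of their starts (x of tube_big_low in the frame of seat_big_free between -0.003 and 0.003 m and y of tube_big_low in the frame of seat_big_free between -0.003 and 0.003 m and z of tube_big_low in the frame of seat_big_free between -0.017 and 0.038 m and x of tube_big_high in the frame of seat_big_free between -0.003 and 0.003 m and y of tube_big_high in the frame of seat_big_free between -0.003 and 0.003 m and z of tube_big_high in the frame of seat_big_free between 0.007 and 0.062 m and angle between each of tube_big, tube_small's own z axis and vertical below 1.2 rad and linear speed of each of tube_big, tube_small, loaded_big, loaded_small below 0.02 m/s and x of tube_small_low in the frame of seat_small_free between -0.003 and 0.003 m and y of tube_small_low in the frame of seat_small_free between -0.003 and 0.003 m and z of tube_small_low in the frame of seat_small_free between -0.017 and 0.038 m and x of tube_small_high in the frame of seat_small_free between -0.003 and 0.003 m and y of tube_small_high in the frame of seat_small_free between -0.003 and 0.003 m and z of tube_small_high in the frame of seat_small_free between 0.007 and 0.062 m and x of loaded_big in the frame of seat_big_full between -0.006 and 0.006 m and y of loaded_big in the frame of seat_big_full between -0.006 and 0.006 m and z of loaded_big in the frame of seat_big_full between -0.045 and 0.01 m and angle between the z axis of loaded_big and the z axis of seat_big_full, either way round below 0.12 rad and x of loaded_small in the frame of seat_small_full between -0.006 and 0.006 m and y of loaded_small in the frame of seat_small_full between -0.006 and 0.006 m and z of loaded_small in the frame of seat_small_full between -0.045 and 0.01 m and angle between the z axis of loaded_small and the z axis of seat_small_full, either way round below 0.12 rad and distance of each of bottle, tip_box from where it was at the start of the episode below 0.02 m); the robot touches nothing.
It fails at once if a tube already loaded is shifted by more than 15 mm (distance of any of loaded_big, loaded_small from where it was at the start of the episode above 0.015 m).
It fails at once if the bottle or the tip box is pushed by more than 20 mm (distance of any of bottle, tip_box from where it was at the start of the episode above 0.02 m).
It fails at once if the rotator's paddle or housing is pushed with more than 60 N, or a pair of clips carries more than 80 N in all (20 N of it the grip of its springs) (contact force between anything else and rotator above 60 N or contact force between anything else and seat_big_free above 80 N or contact force between anything else and seat_big_full above 80 N or contact force between anything else and seat_small_free above 80 N or contact force between anything else and seat_small_full above 80 N).
It also fails if it takes over 72 s, if anything falls off the work surface, if the arm or the gripper's body presses on something with over 40 N, if the wrist force passes 120 N, or if a joint passes its speed limit or range.

## Robot

A 6-joint arm with a two-finger parallel gripper is mounted at the origin on the work surface. World frame = base frame: x ahead of the robot, y to its left, z up, the work surface at z = 0. Lengths are in mm, angles in rad, forces in N, time in s.
With the tool pointing down it reaches from about 275 to 875 mm from the base axis. Payload 12.5 kg.
Tool frame: the origin (TCP) lies midway between the tips of the shut fingers; the grasp point (between the pads) lies 19 mm behind it; z points along the fingers, y is the line along which they close (so a half turn about z gives the same grasp; the last joint's range is limited). The gripper opens to 85 mm and grips with 20 to 120 N. Pads are 22 mm wide; open, the fingers measure 114 mm over their backs; the gripper's body (76 mm by 85 mm) begins 54 mm behind the grasp point. The pads swing forward as they close: fully open they stand 13 mm farther back than shut.
Start: joints at [1.042, 0.351, 1.652, -0, 1.139, -0.085], TCP at [236.124, 496.719, 231.29] pointing down, gripper open.
Joint ranges: [-2.75, 2.75], [-0.79, 2.1], [0.01, 2.65], [-1.57, 4.71], [0.07, 3.14], [-2.87, 2.87]. Speed limits (rad/s): [2.22, 2.22, 2.79, 3.14, 3.14, 3.14].

## Interface

Orientations are given as a unit quaternion [w, x, y, z].
In Python, from rig import status, imaging, bot, spotter gives the robot as it stands.
- The arm moves only by the tool drive_tool, never from a script. Its argument "moves" is a list of rows, each a list of 3 entries, a list of its own where there are three numbers: the shift along the tool's x, y, z in units of 60 mm (1.0 is 60 mm), then the turn, a rotation vector about the tool's x, y, z in units of 6 degrees (1.0 is 6 degrees), then the opening, from 0 (shut) to 1 (fully open). In form: [[[tx, ty, tz], [wx, wy, wz], gripper], ...]. A call has 1 to 10 rows; each row is the pose to reach, as a shift and turn from the pose commanded when the call began, along the tool's axes at that moment; what a row does not reach only later rows make up. A row lasts 1/8 s, in which the tool goes at most 62.5 mm and 10.7 degrees, less where a joint would pass 70% of its speed; a pose out of reach is approached as far as the arm can. A call with a gripper value outside its range is refused whole. The fingers move at their own pace and stop on an object; the grip force is fixed at half the most. Time passes only in rows, so rows that repeat a pose let the fingers close. It gives the time, the measured TCP pose, the force, the opening and the grip force at its end, in the units of the state.
- status.state(): the state, without advancing time (a new reading comes with each control period).
- imaging.capture(name): name is "scene" or "top"; returns the picture (400x640x3 uint8, blue, green, red); there is no depth.
- imaging.camera_info(name): a dict with "fov_y" (degrees; the focal length in pixels is half the picture's height over the tangent of half this angle, whatever the lens; pixels are square), "cx", "cy" (the principal point, pixels), "position" and "rotation" of the camera in the world. Camera axes: x right, y down, z forward; pixel columns grow to the right and rows downward; lengths in mm; the calibration is good to about 2 mm. A picture is of the moment at which its call begins. camera_info takes no time and is no camera call.
- bot.sign_off(): hands the job in; it is judged then, once.
Trained networks look in the newest picture that a camera, given by its name, has taken for a name from the list of things; names that differ only in an ending like _2 or _b are one class to them, and where a whole thing is asked for, a point or a joint stands for the part that bears it (a point fixed in the world has none). Each returns a list of dicts, best first, with "confidence" (0 to 1); they miss things now and then, are a little off and sometimes report something else, mostly with a low value. They report only what shows in the picture. A call takes as long as a camera call.
- spotter.search_frame(query, camera): "centre" ([x, y, z] in mm, in world coordinates, good to about 4 mm: the middle of the surface that is visible of it).
The state is a dict: "clock": time; "q": joint angles; "qd": joint speeds; "tau": joint torques, N m; "position": TCP position; "tcp_rot": TCP orientation; "wrist_force": force on the tool from outside, world axes, zero at the start; "torque": the same for the moment, N m; "grip_width": finger opening in mm; "finger_force": force on a finger pad.
Only numpy, scipy, OpenCV 4.12 (cv2) and the standard library are available. Lean on these libraries where they do the work, as an engineer would, in place of code of your own. Each camera call takes 0.05 s, during which the arm holds its last target. There are 200 camera calls.

## Working session

There is one attempt and no reset: what is moved stays moved. The work goes in short steps, Python scripts to look and compute and a tool call to move; the robot and the scene stay as the last step left them, time stands still between calls to the robot, and variables do not carry over. Pictures are saved under pics/ and viewed, at most 10 in all, crops included, and the job is handed in when it is done.

Besides the shell and the picture viewer there is one more tool, called after ">>>" as a command line: name --argument value ..., lists and objects as JSON in quotes. drive_tool: Moves the arm, as the interface text tells. Its arguments: {"type":"object","properties":{"moves":{"type":"array"}},"required":["moves"]}

```bash
mkdir -p pics; ls; python3 - <<'E'
from rig import status, imaging, bot, spotter
import cv2,numpy as np
for c in ["scene","top"]:
    im=imaging.capture(c); cv2.imwrite(f"pics/{c}0.png",im)
    i=imaging.camera_info(c); print(c,i)
    for q in ["tube_big","tube_small","seat_big_free","seat_small_free","seat_big_free_low","seat_small_free_low","seat_big_free_high","seat_small_free_high","loaded_big","loaded_small","rotator","paddle","rack","bottle","tip_box"]:
        try: r=spotter.search_frame(q,c); print(q,[(np.round(d["centre"]).tolist(),round(d["confidence"],2)) for d in r[:3]])
        except Exception as e: print(q,e)
print(status.state())
E
```

```text
pics
scene {'fov_y': 55.6836427286659, 'cx': 319.9940014442629, 'cy': 195.79188981110056, 'position': array([1056.43076313,  211.20684334,  834.56593128]), 'rotation': array([-0.19207934,  0.52442528,  0.78115713, -0.27906485])}
tube_big [([478.0, 315.0, 121.0], 0.79), ([370.0, -340.0, 86.0], 0.69), ([601.0, -86.0, 124.0], 0.66)]
tube_small [([528.0, 249.0, 127.0], 0.65)]
seat_big_free [([601.0, -85.0, 121.0], 0.58)]
seat_small_free [([604.0, -154.0, 125.0], 0.63)]
seat_big_free_low [([603.0, -86.0, 126.0], 0.74), ([605.0, 44.0, 123.0], 0.31), ([481.0, 315.0, 125.0], 0.25)]
seat_small_free_low [([604.0, -155.0, 129.0], 0.62)]
seat_big_free_high [([606.0, -84.0, 125.0], 0.47)]
seat_small_free_high [([603.0, -153.0, 120.0], 0.56), ([369.0, -338.0, 85.0], 0.26)]
loaded_big [([637.0, -23.0, 182.0], 0.76)]
loaded_small []
rotator [([626.0, -125.0, 23.0], 0.73), ([634.0, -22.0, 181.0], 0.29)]
paddle [([628.0, -130.0, 18.0], 0.57), ([601.0, -156.0, 128.0], 0.48)]
rack [([497.0, 264.0, 96.0], 0.77)]
bottle [([370.0, -336.0, 86.0], 0.86), ([606.0, -154.0, 127.0], 0.64)]
tip_box [([646.0, 306.
[... 1076 characters left out ...]
6.0], 0.35)]
{'clock': 1.6, 'q': array([ 1.04239360e+00,  3.50683383e-01,  1.65181177e+00, -1.59184678e-05,
        1.13909753e+00, -8.45938264e-02]), 'qd': array([-0.00106914, -0.00137022,  0.0001672 , -0.00095927,  0.00067338,
        0.00035358]), 'tau': array([ 1.42904819e-04, -5.06024730e+01, -2.91645545e+01, -1.59160510e-05,
        6.62187649e-04, -2.99957026e-05]), 'position': array([236.12802785, 496.71178546, 231.29418434]), 'tcp_rot': array([ 6.88758120e-06,  2.20084525e-01,  9.75480806e-01, -2.19550427e-06]), 'wrist_force': array([-0.68190397,  0.50828382,  0.03271136]), 'torque': array([-0.00121181,  0.00341786,  0.01023893]), 'finger_force': 0.0, 'grip_width': 85.8156977453579}
```

View images.

View pics/scene0.png

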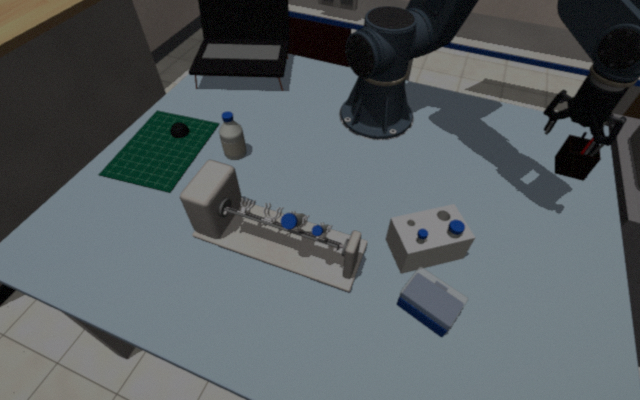

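View pics/top0.png

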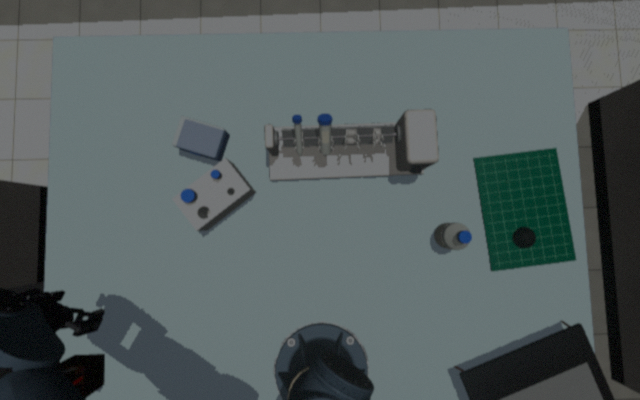

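```bash
cat > h.py <<'E'
import numpy as np, cv2
from rig import status, imaging, bot, spotter
from scipy.spatial.transform import Rotation as R
def cam(c):
    i=imaging.camera_info(c); q=i["rotation"]; return i, R.from_quat([q[1],q[2],q[3],q[0]]).as_matrix(), 200/np.tan(np.radians(i["fov_y"]/2))
def proj(c,P):
    i,M,f=cam(c); p=(np.atleast_2d(P)-i["position"])@M; return np.c_[f*p[:,0]/p[:,2]+i["cx"], f*p[:,1]/p[:,2]+i["cy"]]
def atz(c,uv,z):
    i,M,f=cam(c); d=M@np.array([(uv[0]-i["cx"])/f,(uv[1]-i["cy"])/f,1]); return i["position"]+d*(z-i["position"][2])/d[2]
def rz(a): return R.from_euler('z',a).as_matrix()
T40=np.radians(40); Z=np.array([np.sin(T40),0,np.cos(T40)]); X=np.array([np.cos(T40),0,-np.sin(T40)])
def seat(rot,y,p): # rot=(x,y,yaw), point p in seat frame -> world
    o=np.array([-25.1,y,93.2])+p[0]*X+np.array([0,p[1],0])+p[2]*Z
    return rz(rot[2])@o+[rot[0],rot[1],0]
E
python3 - <<'E'
from h import *
for c in ["scene","top"]:
    im=cv2.imread(f"pics/{c}0.png")
    hsv=cv2.cvtColor(im,cv2.COLOR_BGR2HSV)
    m=cv2.inRange(hsv,(100,150,60),(130,255,255))
    n,l,s,ce=cv2.connectedComponentsWithStats(m)
    for k in range(1,n):
        if s[k,4]>15: print(c,ce[k].round(1),s[k], [atz(c,ce[k],z).round(1)[:2].tolist() for z in(118,122)])
top=cv2.imread("pics/top0.png"); sc=cv2.imread("pics/scene0.png")
cv2.imwrite("pics/c1.png",np.vstack([cv2.resize(top[95:195,255:445],(760,400)[:2],interpolation=cv2.INTER_CUBIC)]))
cv2.imwrite("pics/c2.png",cv2.resize(sc[150:290,180:370],(760,560),interpolation=cv2.INTER_CUBIC))
E
```

```text
scene [226.6 115.1] [222 112  10   7  58] [[322.5, -380.6], [326.6, -377.3]]
scene [288.6 220.9] [281 214  16  15 187] [[603.4, -45.9], [605.9, -44.4]]
scene [456.6 226. ] [450 221  14  12 130] [[468.3, 319.1], [471.6, 318.5]]
scene [317.  230.5] [313 226  10  10  79] [[603.0, 25.4], [605.5, 26.4]]
scene [422.4 233. ] [418 230   9   7  54] [[517.8, 250.0], [520.8, 249.8]]
scene [422.5 313.8] [400 298  47  33  71] [[706.1, 291.1], [708.1, 290.7]]
top [324.4 119.1] [319 115  12  10 101] [[654.6, -26.5], [653.5, -26.5]]
top [296.5 118.7] [293 116   8   7  46] [[657.2, 44.0], [656.0, 43.8]]
top [215.2 174. ] [212 171   8   7  46] [[521.2, 249.2], [520.7, 248.1]]
top [187.8 195.4] [181 190  14  12 131] [[469.2, 316.8], [468.9, 315.5]]
top [464.3 236.6] [458 231  13  12 121] [[349.4, -366.2], [349.6, -364.7]]
```

View pics/c1.png

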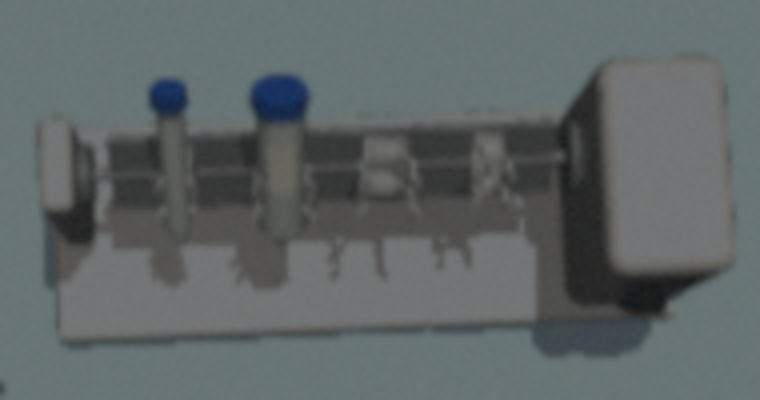

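View pics/c2.png

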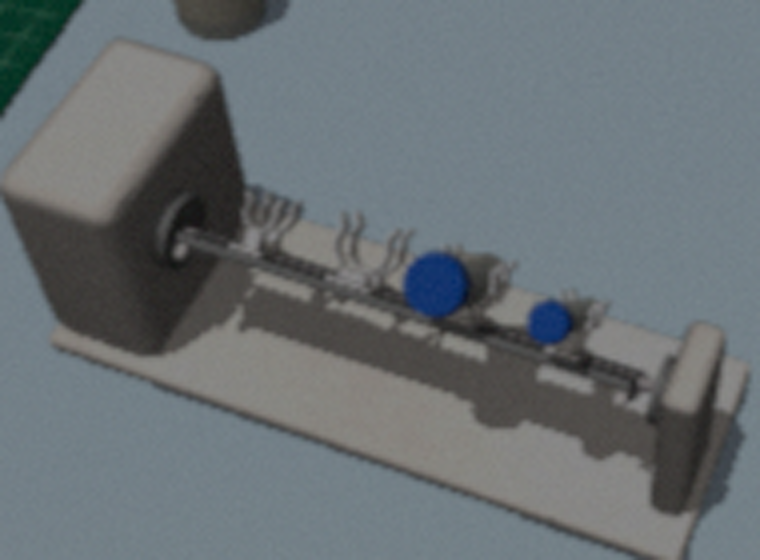

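```bash
cat > fit.py <<'E'
from h import *
from scipy.optimize import least_squares
ct=lambda u,v:(255+u/4-.4,95+v/4-.4); cs=lambda u,v:(180+u/4-.4,150+v/4-.4)
obs=[("top",(-75,190,9),ct(60,340)),("top",(-75,-240,9),ct(668,318)),
("top",(-75,-240,168),ct(732,268)),("top",(75,-240,168),ct(722,60)),("top",(-75,-160,168),ct(610,270)),("top",(75,-160,168),ct(608,62)),
("scene",(75,-240,18),cs(54,336)),("scene",(75,190,18),cs(690,545)),("scene",(-75,190,18),cs(747,362)),]
for y in(99,33):
    obs.append(("L",y,None))
caps={99:{"top":(296.5,118.7),"scene":(317,230.5)},33:{"top":(324.4,119.1),"scene":(288.6,220.9)}}
def res(p,full=False):
    r=[]
    for c,P,uv in obs:
        if c=="L":
            s=p[3+(P==33)]
            for k in("top","scene"): r+=list(1.5*(proj(k,seat(p,P,(0,0,s+(117 if P==99 else 112))))[0]-caps[P][k]))
        else: r+=list(proj(c,rz(p[2])@np.array(P)+[p[0],p[1],0])[0]-uv)
    return np.array(r)
s=least_squares(res,[600,-56,0,0,0],loss='soft_l1')
print(s.x.round(3)); print(res(s.x).reshape(-1,2).round(1).tolist())
for n,y in(("big",-33),("small",-99)):
    for z in(0,28,52,85): print(n,z,seat(s.x,y,(0,0,z)).round(1), proj("top",seat(s.x,y,(0,0,z))).round(1))
E
python3 fit.py
```

```text
[ 5.94584e+02 -5.85660e+01  1.20000e-02 -5.03700e+00 -3.62500e+00]
[[-0.8, -0.1], [1.2, -0.2], [2.5, 3.5], [1.1, -5.7], [-0.3, 4.2], [-3.2, -5.2], [-2.3, -0.0], [-3.1, 4.9], [1.4, -0.1], [-0.3, -0.1], [0.2, -0.8], [-0.4, -0.2], [0.4, -0.7]]
big 0 [569.9 -91.9  93.2] [[350.4 153.3]]
big 28 [587.9 -91.6 114.6] [[350.8 144.8]]
big 52 [603.3 -91.5 133. ] [[351.1 137.1]]
big 85 [624.5 -91.2 158.3] [[351.5 126.2]]
small 0 [ 570.7 -157.9   93.2] [[375.9 152.4]]
small 28 [ 588.7 -157.6  114.6] [[376.7 143.9]]
small 52 [ 604.1 -157.5  133. ] [[377.5 136.2]]
small 85 [ 625.3 -157.2  158.3] [[378.6 125.3]]
```

```bash
cat >> h.py <<'E'
ROT=(594.6,-58.3,0.012)
SY=dict(big=-33,small=-99)
def DOWN(a=0.0): return rz(a)@np.array([[0,1,0],[1,0,0],[0,0,-1]]).T  # cols: x=+y,y=+x,z=-z
Ry=lambda d:R.from_euler('y',d,degrees=True).as_matrix()
CAP=lambda t=0:rz(ROT[2])@Ry(40+t)@DOWN()      # tool z=-seat z, tool y=seat x
PUSH=lambda t=0:rz(ROT[2])@Ry(-50+t)@DOWN()    # tool z=seat x, tool y=seat z
def go(p,M):
    s=status.state(); q=s["tcp_rot"]; C=R.from_quat([q[1],q[2],q[3],q[0]]).as_matrix()
    d=C.T@(np.array(p)-s["position"]); w=R.from_matrix(C.T@M).as_rotvec(degrees=True)
    print("shift",(d/60).round(3).tolist(),"turn",(w/6).round(3).tolist(),"dist %.0f ang %.0f rows>=%.1f"%(np.linalg.norm(d),np.linalg.norm(w),max(np.linalg.norm(d)/62.5,np.linalg.norm(w)/10.7)))
def stt():
    s=status.state(); print("t",round(s["clock"],2),s["position"].round(1),"F",s["wrist_force"].round(1),"w",round(float(s["grip_width"]),1),"ff",round(float(s["finger_force"]),1),"q",s["q"].round(2))
E
python3 -c "
from h import *
print(CAP().round(2),PUSH().round(2))
go((470,317,165),DOWN())"
```

```text
[[-0.01  0.77 -0.64]
 [ 1.    0.01 -0.01]
 [ 0.   -0.64 -0.77]] [[-0.01  0.64  0.77]
 [ 1.    0.01  0.01]
 [ 0.    0.77 -0.64]]
shift [-4.806, -1.031, 1.105] turn [0.0, 0.0, 10.762] dist 302 ang 65 rows>=6.0
```

>>> drive_tool --moves '[[[-4.806, -1.031, 1.105], [0, 0, 10.762], 1], [[-4.806, -1.031, 1.105], [0, 0, 10.762], 1], [[-4.806, -1.031, 1.105], [0, 0, 10.762], 1], [[-4.806, -1.031, 1.105], [0, 0, 10.762], 1], [[-4.806, -1.031, 1.105], [0, 0, 10.762], 1], [[-4.806, -1.031, 1.105], [0, 0, 10.762], 1], [[-4.806, -1.031, 1.105], [0, 0, 10.762], 1], [[-4.806, -1.031, 1.105], [0, 0, 10.762], 1], [[-4.806, -1.031, 1.105], [0, 0, 10.762], 1]]'

```text
clock: 2.72
position: [469.6, 317.5, 165.2]
tcp_rot: [0.0, 0.706, 0.708, 0.0]
wrist_force: [0.5, -0.2, -0.9]
grip_width: 85.7
finger_force: 0.0
```

>>> drive_tool --moves '[[[0, 0, 0.6], [0, 0, 0], 1], [[0, 0, 1.08], [0, 0, 0], 1], [[0, 0, 1.08], [0, 0, 0], 1], [[0, 0, 1.08], [0, 0, 0], 0], [[0, 0, 1.08], [0, 0, 0], 0], [[0, 0, 1.08], [0, 0, 0], 0], [[0, 0, 1.08], [0, 0, 0], 0], [[0, 0, 1.08], [0, 0, 0], 0], [[0, 0, 1.08], [0, 0, 0], 0]]'

```text
clock: 3.85
position: [470.5, 317.4, 101.3]
tcp_rot: [0.0, 0.707, 0.707, 0.001]
wrist_force: [-0.0, -1.1, 4.6]
grip_width: 32.3
finger_force: 58.9
```

>>> drive_tool --moves '[[[0, 0, -0.5], [0, 0, 0], 0], [[0, 0, -1.4], [0, 0, 0], 0], [[0, 0, -2.3], [0, 0, 0], 0], [[0, 0, -2.3], [0, 0, 0], 0]]'

```text
clock: 4.35
position: [471.5, 317.9, 242.7]
tcp_rot: [0.001, 0.707, 0.707, 0.004]
wrist_force: [-0.1, -0.1, -1.3]
grip_width: 32.2
finger_force: 60.3
```

```bash
python3 -c "
from h import *
stt()
# over seat, 60mm in front (x=-60), tube z 93.3 at tcp
p=seat(ROT,SY['big'],(-60,0,93.3)); print(p)
go(p+[0,0,60],DOWN()); go(p,CAP())"
```

```text
t 4.35 [471.5 317.9 242.7] F [-0.1 -0.1 -1.3] w 32.2 ff 60.3 q [ 0.51  0.37  1.6  -0.    1.17  0.51]
[583.90620641 -91.43070783 203.23920312]
shift [-6.821, 1.875, -0.355] turn [0.067, -0.037, 0.001] dist 425 ang 0 rows>=6.8
shift [-6.825, 1.868, 0.645] turn [6.734, -0.075, -0.096] dist 426 ang 40 rows>=6.8
```

>>> drive_tool --moves '[[[-3.4, 0.5, -0.355], [0, 0, 0], 0], [[-3.4, 0.5, -0.355], [0, 0, 0], 0], [[-3.4, 0.5, -0.355], [0, 0, 0], 0], [[-3.4, 0.5, -0.355], [0, 0, 0], 0], [[-6.82, 1.87, -0.355], [6.73, -0.075, -0.096], 0], [[-6.82, 1.87, -0.355], [6.73, -0.075, -0.096], 0], [[-6.82, 1.87, -0.355], [6.73, -0.075, -0.096], 0], [[-6.82, 1.87, -0.355], [6.73, -0.075, -0.096], 0], [[-6.82, 1.87, -0.355], [6.73, -0.075, -0.096], 0], [[-6.82, 1.87, -0.355], [6.73, -0.075, -0.096], 0]]'

```text
clock: 5.6
position: [582.0, -91.7, 259.0]
tcp_rot: [-0.241, 0.66, 0.667, -0.247]
wrist_force: [-0.7, -0.3, -0.6]
grip_width: 31.9
finger_force: 60.3
```

```bash
python3 -c "
from h import *
stt()
for x in(-60,-35): go(seat(ROT,SY['big'],(x,0,93.3)),CAP())
im=imaging.capture('top'); sc=imaging.capture('scene')
cv2.imwrite('pics/d1.png',np.vstack([cv2.resize(im[70:190,245:445],(800,300)[:0] or (500,300),interpolation=cv2.INTER_CUBIC),cv2.resize(sc[120:270,180:430],(500,300),interpolation=cv2.INTER_CUBIC)]))
"
```

```text
t 5.6 [582.  -91.7 259. ] F [-0.7 -0.3 -0.6] w 31.9 ff 60.3 q [-0.18  0.78  1.04 -0.14  2.02 -0.2 ]
shift [0.008, 0.625, 0.687] turn [-0.06, 0.026, -0.02] dist 56 ang 0 rows>=0.9
shift [0.009, 1.042, 0.685] turn [-0.06, 0.026, -0.02] dist 75 ang 0 rows>=1.2
```

View pics/d1.png

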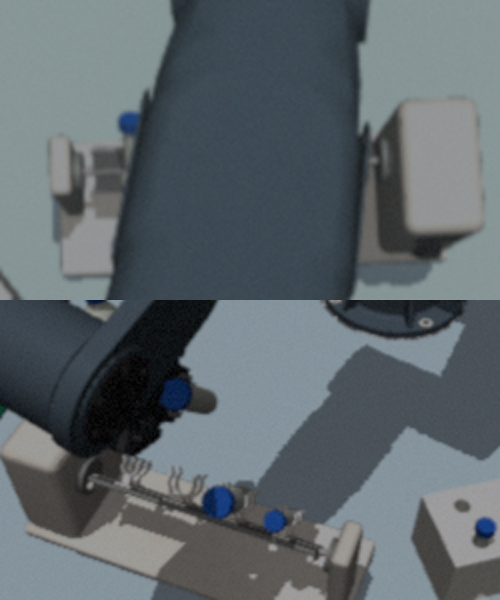

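>>> drive_tool --moves '[[[0.008, 0.62, 0.687], [-0.06, 0.026, -0.02], 0], [[0.008, 0.62, 0.687], [-0.06, 0.026, -0.02], 0], [[0.008, 1.0, 0.687], [-0.06, 0.026, -0.02], 0], [[0.008, 1.0, 0.687], [-0.06, 0.026, -0.02], 0], [[0.008, 1.0, 0.687], [-0.06, 0.026, -0.02], 0]]'

```text
clock: 6.32
position: [601.1, -91.6, 191.0]
tcp_rot: [-0.24, 0.661, 0.668, -0.243]
wrist_force: [0.3, 0.4, 0.2]
grip_width: 32.1
finger_force: 60.3
```

```bash
python3 -c "
from h import *
stt()
for x in(-25,-10,0): go(seat(ROT,SY['big'],(x,0,93.3)),CAP())
sc=imaging.capture('scene')
cv2.imwrite('pics/d2.png',cv2.resize(sc[150:270,180:340],(800,600),interpolation=cv2.INTER_CUBIC))
p=proj('scene',[seat(ROT,SY['big'],(-36,0,z)) for z in(0,116)]); print((p-[180,150])*5)
"
```

```text
t 6.33 [601.1 -91.6 191. ] F [0.3 0.4 0.2] w 32.1 ff 60.3 q [-0.18  0.87  1.02 -0.13  1.93 -0.19]
shift [0.006, 0.233, 0.029] turn [0.011, 0.006, -0.005] dist 14 ang 0 rows>=0.2
shift [0.007, 0.483, 0.029] turn [0.011, 0.006, -0.005] dist 29 ang 0 rows>=0.5
shift [0.007, 0.649, 0.03] turn [0.011, 0.006, -0.005] dist 39 ang 0 rows>=0.6
[[510.92499472 234.14780036]
 [423.18576118 227.24024011]]
```

View pics/d2.png

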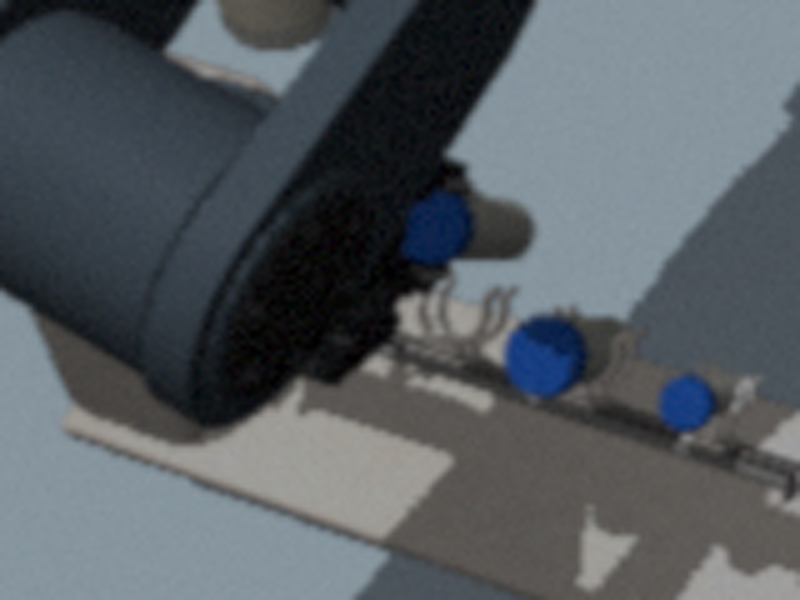

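>>> drive_tool --moves '[[[0.006, 0.2, 0.029], [0.011, 0, 0], 0], [[0.006, 0.26, 0.029], [0.011, 0, 0], 0], [[0.006, 0.26, 0.029], [0.011, 0, 0], 0]]'

```text
clock: 6.75
position: [612.0, -91.2, 177.4]
tcp_rot: [-0.241, 0.66, 0.668, -0.244]
wrist_force: [0.3, -0.2, -0.8]
grip_width: 32.3
finger_force: 60.3
```

```bash
cat >> h.py <<'E'
def where(n):
    s=status.state(); q=s["tcp_rot"]; M=R.from_quat([q[1],q[2],q[3],q[0]]).as_matrix()
    B=rz(ROT[2])@np.c_[X,[0,1,0],Z]; o=seat(ROT,SY[n],(0,0,0))
    print("t",round(s["clock"],2),"tcp in seat",(B.T@(s["position"]-o)).round(1),"F seat",(B.T@s["wrist_force"]).round(1),"w",round(float(s["grip_width"]),1),"ff",round(float(s["finger_force"]),1))
    print((B.T@M).round(3).tolist())
E
python3 -c "
from h import *
where('big')"
```

```text
t 6.75 tcp in seat [-21.8  -0.1  91.6] F seat [ 0.7 -0.2 -0.4] w 32.3 ff 60.3
[[0.0, 1.0, -0.002], [1.0, -0.0, -0.0], [-0.0, -0.002, -1.0]]
```

>>> drive_tool --moves '[[[0, 0.06, 0], [0, 0, 0], 0], [[0, 0.12, 0], [0, 0, 0], 0], [[0, 0.12, 0], [0, 0, 0], 0]]'

```text
clock: 7.12
position: [617.3, -91.3, 173.4]
tcp_rot: [-0.241, 0.66, 0.668, -0.244]
wrist_force: [-3.7, -0.1, 2.4]
grip_width: 32.2
finger_force: 60.4
```

```bash
python3 -c "
from h import *
where('big')"
```

```text
t 7.12 tcp in seat [-15.2  -0.3  91.9] F seat [-4.3 -0.1 -0.6] w 32.2 ff 60.4
[[0.001, 1.0, -0.003], [1.0, -0.001, -0.0], [-0.0, -0.003, -1.0]]
```

>>> drive_tool --moves '[[[0, 0.05, 0], [0, 0, 0], 0], [[0, 0.1, 0], [0, 0, 0], 0], [[0, 0.1, 0], [0, 0, 0], 0]]'

```text
clock: 7.5
position: [621.6, -91.2, 169.8]
tcp_rot: [-0.242, 0.66, 0.668, -0.245]
wrist_force: [-5.2, -1.7, 4.9]
grip_width: 32.3
finger_force: 60.4
```

>>> drive_tool --moves '[[[0, 0.05, 0], [0, 0, 0], 0], [[0, 0.1, 0], [0, 0, 0], 0], [[0, 0.1, 0], [0, 0, 0], 0]]'

```text
clock: 7.88
position: [626.9, -91.2, 165.2]
tcp_rot: [-0.241, 0.66, 0.668, -0.244]
wrist_force: [-1.1, -1.2, 1.0]
grip_width: 32.2
finger_force: 60.4
```

```bash
python3 -c "
from h import *
where('big')"
```

```text
t 7.88 tcp in seat [-2.7 -0.2 91.8] F seat [-1.5 -1.2 -0. ] w 32.2 ff 60.4
[[0.001, 1.0, -0.001], [1.0, -0.001, -0.0], [-0.0, -0.001, -1.0]]
```

>>> drive_tool --moves '[[[0, 0.045, 0], [0, 0, 0], 0], [[0, 0.045, 0], [0, 0, 0], 0.8], [[0, 0.045, 0], [0, 0, 0], 0.8], [[0, 0.045, 0], [0, 0, 0], 0.8], [[0, 0.045, 0], [0, 0, 0], 0.8], [[0, 0.045, 0], [0, 0, 0], 0.8]]'

```text
clock: 8.62
position: [628.8, -91.0, 163.8]
tcp_rot: [-0.241, 0.66, 0.668, -0.244]
wrist_force: [-0.1, -0.5, -0.1]
grip_width: 68.1
finger_force: 0.0
```

>>> drive_tool --moves '[[[0, 0.045, -0.6], [0, 0, 0], 0.8], [[0, 0.045, -1.2], [0, 0, 0], 0.8], [[0, 0.045, -1.5], [0, 0, 0], 0.8], [[0, 0.045, -1.5], [0, 0, 0], 0.8]]'

```text
clock: 9.12
position: [689.3, -90.3, 231.1]
tcp_rot: [-0.24, 0.661, 0.668, -0.243]
wrist_force: [0.3, -0.9, -0.9]
grip_width: 68.4
finger_force: 0.0
```

```bash
python3 -c "
from h import *
where('big')
p=seat(ROT,SY['big'],(-70,0,38))
go(p,PUSH())
sc=imaging.capture('scene')
cv2.imwrite('pics/d3.png',cv2.resize(sc[150:270,180:340],(800,600),interpolation=cv2.INTER_CUBIC))
"
```

```text
t 9.12 tcp in seat [ 2.800e+00 -1.000e-01  1.824e+02] F seat [ 0.8 -0.9 -0.5] w 68.4 ff 0.0
[[0.0, 1.0, 0.0], [1.0, -0.0, -0.0], [-0.0, 0.0, -1.0]]
shift [0.003, -1.214, 2.406] turn [-14.998, 0.007, -0.0] dist 162 ang 90 rows>=8.4
```

>>> drive_tool --moves '[[[0, -1.2, 0], [-1.7, 0, 0], 0], [[0, -1.5, 0], [-3.5, 0, 0], 0], [[0, -1.5, 0], [-15, 0, 0], 0], [[0, -1.5, 0], [-15, 0, 0], 0], [[0, -1.5, 0], [-15, 0, 0], 0], [[0, -1.5, 0], [-15, 0, 0], 0], [[0, -1.5, 0], [-15, 0, 0], 0], [[0, -1.5, 2.0], [-15, 0, 0], 0], [[0, -1.5, 2.4], [-15, 0, 0], 0], [[0, -1.5, 2.4], [-15, 0, 0], 0]]'

```text
clock: 10.42
position: [592.5, -61.9, 244.4]
tcp_rot: [0.224, 0.632, 0.68, 0.298]
wrist_force: [1.8, 0.7, 0.0]
grip_width: 0.2
finger_force: 0.0
```

```bash
python3 -c "
from h import *
where('big')
for x in (-40,-25):go(seat(ROT,SY['big'],(x,0,36)),PUSH())
"
```

```text
t 10.43 tcp in seat [-79.5  29.4 130.6] F seat [1.4 0.7 1.2] w 0.2 ff 0.0
[[-0.115, 0.114, 0.987], [0.993, 0.015, 0.114], [-0.002, 0.993, -0.115]]
shift [-0.56, -1.498, 0.776] turn [-1.096, -1.096, 0.083] dist 107 ang 9 rows>=1.7
shift [-0.588, -1.47, 1.022] turn [-1.096, -1.096, 0.083] dist 113 ang 9 rows>=1.8
```

>>> drive_tool --moves '[[[0, 0, 0], [0, 0, 0], 0], [[0, 0, 0], [0, 0, 0], 0]]'

```text
clock: 10.68
position: [594.6, -62.3, 246.1]
tcp_rot: [0.224, 0.632, 0.68, 0.297]
wrist_force: [-0.9, 0.8, 0.6]
grip_width: -0.0
finger_force: 0.0
```

```bash
python3 -c "
from h import *
stt()
where('big')
for x in (-70,-40,-25):go(seat(ROT,SY['big'],(x,0,38)),PUSH())
"
```

```text
t 10.68 [594.6 -62.3 246.1] F [-0.9  0.8  0.6] w -0.0 ff 0.0 q [-0.33  0.21  2.02  1.02  0.41 -1.26]
t 10.68 tcp in seat [-79.1  29.  133.2] F seat [-1.   0.8 -0.1] w -0.0 ff 0.0
[[-0.115, 0.115, 0.987], [0.993, 0.016, 0.114], [-0.003, 0.993, -0.116]]
shift [-0.493, -1.567, 0.279] turn [-1.107, -1.096, 0.093] dist 100 ang 9 rows>=1.6
shift [-0.55, -1.51, 0.772] turn [-1.107, -1.096, 0.093] dist 107 ang 9 rows>=1.7
shift [-0.579, -1.481, 1.019] turn [-1.107, -1.096, 0.093] dist 113 ang 9 rows>=1.8
```

```bash
python3 -c "
from h import *
go(seat(ROT,SY['big'],(-75,0,60)),PUSH(25))
"
```

```text
shift [-0.484, -1.212, 0.154] turn [3.055, -1.054, 0.33] dist 79 ang 19 rows>=1.8
```

>>> drive_tool --moves '[[[-0.484, -0.5, 0], [3.055, -1.054, 0.33], 0], [[-0.484, -0.5, 0], [3.055, -1.054, 0.33], 0], [[-0.484, -0.5, 0], [3.055, -1.054, 0.33], 0], [[-0.484, -0.5, 0], [3.055, -1.054, 0.33], 0], [[-0.484, -1.212, 0.154], [3.055, -1.054, 0.33], 0], [[-0.484, -1.212, 0.154], [3.055, -1.054, 0.33], 0], [[-0.484, -1.212, 0.154], [3.055, -1.054, 0.33], 0], [[-0.484, -1.212, 0.154], [3.055, -1.054, 0.33], 0], [[-0.484, -1.212, 0.154], [3.055, -1.054, 0.33], 0], [[-0.484, -1.212, 0.154], [3.055, -1.054, 0.33], 0]]'

```text
clock: 11.92
position: [551.5, -91.6, 187.4]
tcp_rot: [0.153, 0.686, 0.695, 0.155]
wrist_force: [0.6, 1.5, 0.8]
grip_width: -0.2
finger_force: 0.0
```

```bash
python3 -c "
from h import *
stt()
where('big')
for x in (-40,-25,-15):go(seat(ROT,SY['big'],(x,0,26)),PUSH(25))
sc=imaging.capture('scene')
cv2.imwrite('pics/d3.png',cv2.resize(sc[150:270,180:340],(800,600),interpolation=cv2.INTER_CUBIC))
"
```

```text
t 11.93 [551.5 -91.6 187.4] F [0.6 1.5 0.8] w -0.2 ff 0.0 q [-0.31  0.26  1.97  0.29  0.51 -0.55]
t 11.93 tcp in seat [-74.6   0.3  60.4] F seat [0.  1.5 1. ] w -0.2 ff 0.0
[[-0.001, 0.421, 0.907], [1.0, 0.001, 0.001], [-0.0, 0.907, -0.421]]
shift [-0.005, -0.277, 0.764] turn [0.02, -0.008, 0.007] dist 49 ang 0 rows>=0.8
shift [-0.005, -0.172, 0.991] turn [0.02, -0.008, 0.007] dist 60 ang 0 rows>=1.0
shift [-0.005, -0.102, 1.142] turn [0.02, -0.008, 0.007] dist 69 ang 0 rows>=1.1
```

View pics/d3.png

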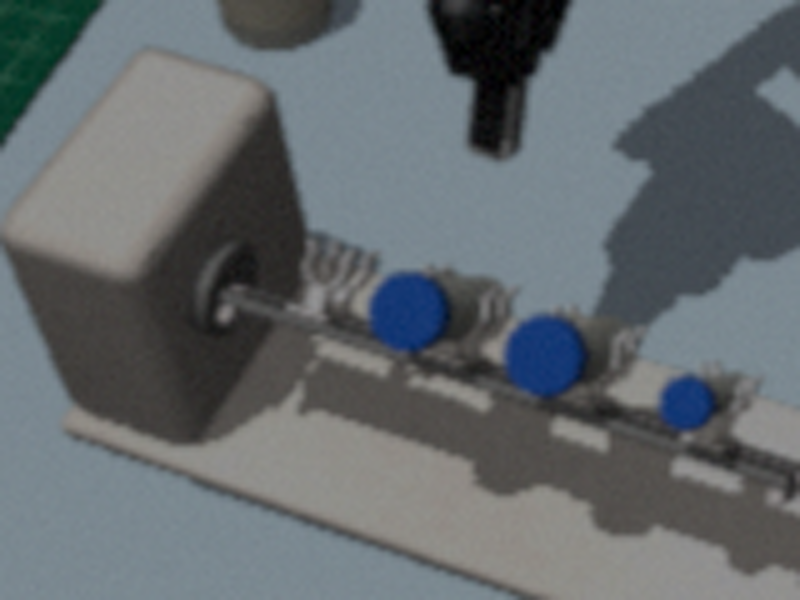

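>>> drive_tool --moves '[[[0, -0.24, 0.84], [0, 0, 0], 0], [[0, -0.24, 0.84], [0, 0, 0], 0], [[0, -0.207, 0.916], [0, 0, 0], 0], [[0, -0.19, 0.953], [0, 0, 0], 0], [[0, -0.19, 0.953], [0, 0, 0], 0]]'

```text
clock: 12.6
position: [565.7, -91.4, 131.5]
tcp_rot: [0.153, 0.686, 0.695, 0.155]
wrist_force: [-0.1, 0.6, -0.3]
grip_width: -0.2
finger_force: 0.0
```

```bash
python3 -c "
from h import *
where('big')
"
```

```text
t 12.6 tcp in seat [-27.9   0.2  26.7] F seat [ 0.1  0.6 -0.3] w -0.2 ff 0.0
[[-0.001, 0.42, 0.908], [1.0, 0.001, 0.001], [-0.001, 0.908, -0.42]]
```

>>> drive_tool --moves '[[[0, 0.02, 0.045], [0, 0, 0], 0], [[0, 0.035, 0.076], [0, 0, 0], 0], [[0, 0.035, 0.076], [0, 0, 0], 0]]'

```text
clock: 12.98
position: [569.1, -91.2, 127.1]
tcp_rot: [0.152, 0.686, 0.695, 0.155]
wrist_force: [0.4, 1.2, -0.1]
grip_width: 0.4
finger_force: 0.0
```

>>> drive_tool --moves '[[[0, 0.014, 0.03], [0, 0, 0], 0], [[0, 0.021, 0.045], [0, 0, 0], 0], [[0, 0.021, 0.045], [0, 0, 0], 0]]'

```text
clock: 13.35
position: [571.3, -91.3, 125.3]
tcp_rot: [0.152, 0.686, 0.695, 0.155]
wrist_force: [0.1, 0.6, -0.8]
grip_width: 0.2
finger_force: 0.0
```

```bash
python3 -c "
from h import *
where('big')
"
```

```text
t 13.35 tcp in seat [-19.5   0.3  25.5] F seat [ 0.6  0.6 -0.5] w 0.2 ff 0.0
[[-0.001, 0.421, 0.907], [1.0, 0.001, 0.001], [-0.0, 0.907, -0.421]]
```

>>> drive_tool --moves '[[[0, 0.014, 0.03], [0, 0, 0], 0], [[0, 0.021, 0.045], [0, 0, 0], 0], [[0, 0.021, 0.045], [0, 0, 0], 0]]'

```text
clock: 13.72
position: [573.3, -91.2, 123.4]
tcp_rot: [0.152, 0.686, 0.695, 0.155]
wrist_force: [-5.8, -0.0, 6.3]
grip_width: 0.0
finger_force: 4.3
```

>>> drive_tool --moves '[[[0, 0.014, 0.03], [0, 0, 0], 0], [[0, 0.021, 0.045], [0, 0, 0], 0], [[0, 0.021, 0.045], [0, 0, 0], 0]]'

```text
clock: 14.1
position: [574.3, -90.9, 122.1]
tcp_rot: [0.151, 0.686, 0.695, 0.154]
wrist_force: [-28.8, -1.3, 27.8]
grip_width: -0.2
finger_force: 20.1
```

```bash
python3 -c "
from h import *
where('big')
"
```

```text
t 14.1 tcp in seat [-15.2   0.6  25. ] F seat [-40.   -0.9   2.8] w -0.2 ff 20.1
[[-0.002, 0.423, 0.906], [1.0, 0.001, 0.002], [-0.0, 0.906, -0.423]]
```

>>> drive_tool --moves '[[[0, -0.098, -0.212], [0, 0, 0], 0], [[0, 0.446, -0.464], [0, 0, 0], 0], [[0, 0.446, -0.464], [0, 0, 0], 0], [[0, 0.502, -0.343], [0, 0, 0], 0], [[0, 0.502, -0.343], [0, 0, 0], 0]]'

```text
clock: 14.72
position: [593.9, -90.7, 151.4]
tcp_rot: [0.151, 0.686, 0.695, 0.154]
wrist_force: [-1.0, -0.2, -0.4]
grip_width: 0.1
finger_force: 0.0
```

>>> drive_tool --moves '[[[0, 0.014, 0.03], [0, 0, 0], 0], [[0, 0.014, 0.03], [0, 0, 0], 0]]'

```text
clock: 14.98
position: [595.5, -90.8, 151.1]
tcp_rot: [0.152, 0.686, 0.695, 0.154]
wrist_force: [-1.3, -0.1, -0.2]
grip_width: 0.1
finger_force: 0.6
```

>>> drive_tool --moves '[[[0, 0.014, 0.03], [0, 0, 0], 0], [[0, 0.014, 0.03], [0, 0, 0], 0]]'

```text
clock: 15.22
position: [597.0, -90.9, 150.6]
tcp_rot: [0.152, 0.686, 0.695, 0.155]
wrist_force: [-10.6, -0.2, 9.4]
grip_width: -0.4
finger_force: 6.5
```

```bash
python3 -c "
from h import *
where('big')
"
```

```text
t 15.22 tcp in seat [-16.1   0.4  61.4] F seat [-14.2  -0.    0.3] w -0.4 ff 6.5
[[-0.001, 0.422, 0.907], [1.0, 0.001, 0.001], [-0.0, 0.907, -0.422]]
```

>>> drive_tool --moves '[[[0, -0.42, -0.907], [0, 0, 0], 0], [[0, -0.42, -1.7], [0, 0, 0], 0], [[0, -0.42, -2.3], [0, 0, 0], 1], [[0, -0.42, -2.3], [0, 0, 0], 1]]'

```text
clock: 15.72
position: [516.7, -92.4, 267.4]
tcp_rot: [0.155, 0.685, 0.694, 0.156]
wrist_force: [0.7, 0.6, -1.3]
grip_width: 35.7
finger_force: 0.0
```

```bash
python3 -c "
from h import *
stt()
go((521.5,248.8,175),DOWN())
"
```

```text
t 15.72 [516.7 -92.4 267.4] F [ 0.7  0.6 -1.3] w 35.7 ff 0.0 q [-0.34  0.08  1.96  0.23  0.69 -0.5 ]
shift [5.688, -0.52, 1.45] turn [4.228, -0.015, 0.12] dist 354 ang 25 rows>=5.7
```

>>> drive_tool --moves '[[[5.688, -0.52, 1.45], [4.228, -0.015, 0.12], 1], [[5.688, -0.52, 1.45], [4.228, -0.015, 0.12], 1], [[5.688, -0.52, 1.45], [4.228, -0.015, 0.12], 1], [[5.688, -0.52, 1.45], [4.228, -0.015, 0.12], 1], [[5.688, -0.52, 1.45], [4.228, -0.015, 0.12], 1], [[5.688, -0.52, 1.45], [4.228, -0.015, 0.12], 1], [[5.688, -0.52, 1.45], [4.228, -0.015, 0.12], 1], [[5.688, -0.52, 1.45], [4.228, -0.015, 0.12], 1], [[5.688, -0.52, 1.45], [4.228, -0.015, 0.12], 1]]'

```text
clock: 16.85
position: [520.6, 248.5, 172.8]
tcp_rot: [-0.002, 0.707, 0.707, -0.001]
wrist_force: [0.5, -0.1, 0.1]
grip_width: 85.2
finger_force: 0.0
```

```bash
python3 -c "
from h import *
stt()
go((521.5,248.8,103.5),DOWN())
"
```

```text
t 16.85 [520.6 248.5 172.8] F [ 0.5 -0.1  0.1] w 85.2 ff 0.0 q [0.36 0.47 1.64 0.   1.04 0.36]
shift [0.003, 0.02, 1.155] turn [-0.047, -0.017, -0.007] dist 69 ang 0 rows>=1.1
```

>>> drive_tool --moves '[[[0, 0.015, 0.6], [0, 0, 0], 1], [[0, 0.015, 1.15], [0, 0, 0], 1], [[0, 0.015, 1.15], [0, 0, 0], 1], [[0, 0.015, 1.15], [0, 0, 0], 0], [[0, 0.015, 1.15], [0, 0, 0], 0], [[0, 0.015, 1.15], [0, 0, 0], 0], [[0, 0.015, 1.15], [0, 0, 0], 0], [[0, 0.015, 1.15], [0, 0, 0], 0], [[0, 0.015, 1.15], [0, 0, 0], 0], [[0, 0.015, 1.15], [0, 0, 0], 0]]'

```text
clock: 18.1
position: [521.3, 249.7, 104.5]
tcp_rot: [-0.002, 0.707, 0.707, -0.001]
wrist_force: [-0.8, -0.2, 6.0]
grip_width: 19.7
finger_force: 58.5
```

```bash
python3 -c "
from h import *
stt()"
```

```text
t 18.1 [521.3 249.7 104.5] F [-0.8 -0.2  6. ] w 19.7 ff 58.5 q [0.36 0.56 1.68 0.   0.91 0.36]
```

>>> drive_tool --moves '[[[0, 0, -0.5], [0, 0, 0], 0], [[0, 0, -1.4], [0, 0, 0], 0], [[0, 0, -2.3], [0, 0, 0], 0], [[0, 0, -2.3], [0, 0, 0], 0]]'

```text
clock: 18.6
position: [523.1, 249.9, 246.0]
tcp_rot: [-0.001, 0.707, 0.707, 0.002]
wrist_force: [-0.0, 0.4, -0.8]
grip_width: 20.0
finger_force: 59.2
```

```bash
python3 -c "
from h import *
stt()
p=seat(ROT,SY['small'],(-60,0,96)); print(p)
go(p+[0,0,60],CAP())"
```

```text
t 18.6 [523.1 249.9 246. ] F [-0.   0.4 -0.8] w 20.0 ff 59.2 q [0.36 0.39 1.56 0.   1.19 0.36]
[ 586.43358899 -157.40513006  205.30752312]
shift [-6.788, 1.051, -0.349] turn [6.685, -0.078, -0.09] dist 413 ang 40 rows>=6.6
```

>>> drive_tool --moves '[[[-3.4, 0.1, -0.355], [0, 0, 0], 0], [[-3.4, 0.1, -0.355], [0, 0, 0], 0], [[-3.4, 0.1, -0.355], [0, 0, 0], 0], [[-3.4, 0.1, -0.355], [0, 0, 0], 0], [[-6.79, 1.05, -0.35], [6.69, -0.08, -0.09], 0], [[-6.79, 1.05, -0.35], [6.69, -0.08, -0.09], 0], [[-6.79, 1.05, -0.35], [6.69, -0.08, -0.09], 0], [[-6.79, 1.05, -0.35], [6.69, -0.08, -0.09], 0], [[-6.79, 1.05, -0.35], [6.69, -0.08, -0.09], 0], [[-6.79, 1.05, -0.35], [6.69, -0.08, -0.09], 0]]'

```text
clock: 19.85
position: [585.0, -157.1, 261.4]
tcp_rot: [-0.242, 0.66, 0.668, -0.246]
wrist_force: [-0.6, 0.5, -0.4]
grip_width: 19.9
finger_force: 59.2
```

```bash
python3 -c "
from h import *
where('small')
for x in(-60,-30): go(seat(ROT,SY['small'],(x,0,96)),CAP())"
```

```text
t 19.85 tcp in seat [-97.2   0.3 138. ] F seat [-0.2  0.5 -0.7] w 19.9 ff 59.2
[[0.001, 1.0, -0.006], [1.0, -0.001, -0.003], [-0.003, -0.006, -1.0]]
shift [-0.002, 0.624, 0.696] turn [-0.061, 0.024, -0.009] dist 56 ang 0 rows>=0.9
shift [-0.002, 1.124, 0.693] turn [-0.061, 0.024, -0.009] dist 79 ang 0 rows>=1.3
```

>>> drive_tool --moves '[[[0, 0.62, 0.69], [-0.06, 0.02, 0], 0], [[0, 0.62, 0.69], [-0.06, 0.02, 0], 0], [[0, 1.12, 0.69], [-0.06, 0.02, 0], 0], [[0, 1.12, 0.69], [-0.06, 0.02, 0], 0], [[0, 1.25, 0.69], [-0.06, 0.02, 0], 0], [[0, 1.25, 0.69], [-0.06, 0.02, 0], 0]]'

```text
clock: 20.6
position: [615.3, -157.9, 182.6]
tcp_rot: [-0.24, 0.661, 0.668, -0.244]
wrist_force: [-0.7, 0.2, -0.2]
grip_width: 19.6
finger_force: 59.2
```

```bash
python3 -c "
from h import *
where('small')
sc=imaging.capture('scene')
cv2.imwrite('pics/d4.png',cv2.resize(sc[160:250,180:300],(800,600),interpolation=cv2.INTER_CUBIC))
"
```

```text
t 20.6 tcp in seat [-23.3  -0.8  97.2] F seat [-0.3  0.2 -0.6] w 19.6 ff 59.2
[[0.002, 1.0, -0.0], [1.0, -0.002, -0.0], [-0.0, -0.0, -1.0]]
```

View pics/d4.png

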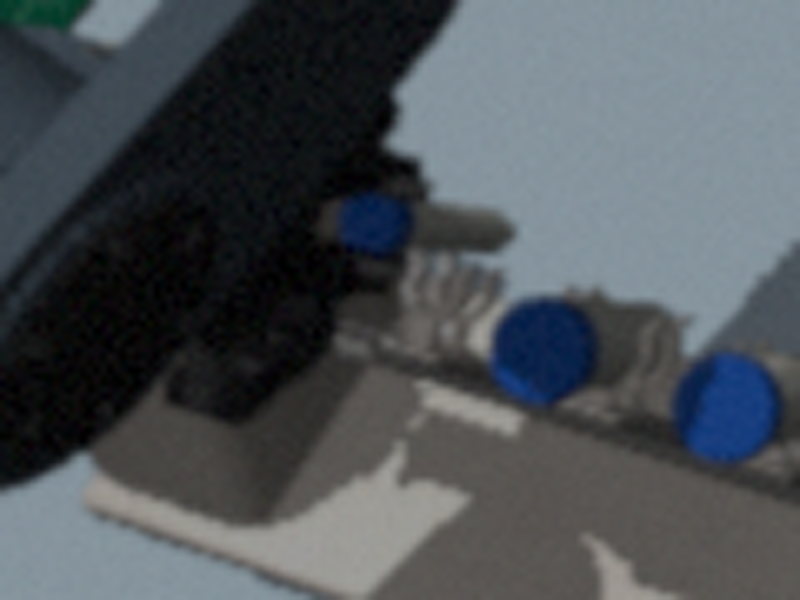

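>>> drive_tool --moves '[[[0.01, 0.1, 0], [0, 0, 0], 0], [[0.01, 0.17, 0], [0, 0, 0], 0], [[0.01, 0.2, 0], [0, 0, 0], 0], [[0.01, 0.2, 0], [0, 0, 0], 0]]'

```text
clock: 21.15
position: [624.2, -157.3, 173.8]
tcp_rot: [-0.241, 0.661, 0.668, -0.244]
wrist_force: [-1.9, 0.3, -0.7]
grip_width: 19.6
finger_force: 59.2
```

>>> drive_tool --moves '[[[0, 0.04, 0], [0, 0, 0], 0], [[0, 0.07, 0], [0, 0, 0], 0], [[0, 0.07, 0], [0, 0, 0], 0]]'

```text
clock: 21.52
position: [626.9, -157.4, 171.8]
tcp_rot: [-0.241, 0.661, 0.667, -0.245]
wrist_force: [-5.8, 0.6, 3.6]
grip_width: 19.7
finger_force: 59.3
```

```bash
python3 -c "
from h import *
where('small')
"
```

```text
t 21.52 tcp in seat [-7.4 -0.4 96.3] F seat [-6.8  0.7 -1. ] w 19.7 ff 59.3
[[0.002, 1.0, -0.004], [1.0, -0.002, 0.0], [0.0, -0.004, -1.0]]
```

>>> drive_tool --moves '[[[0, 0.04, 0], [0, 0, 0], 0], [[0, 0.07, 0], [0, 0, 0], 0], [[0, 0.07, 0], [0, 0, 0], 0]]'

```text
clock: 21.9
position: [630.5, -157.3, 168.8]
tcp_rot: [-0.241, 0.661, 0.667, -0.244]
wrist_force: [-3.8, 0.6, 4.0]
grip_width: 19.7
finger_force: 59.4
```

>>> drive_tool --moves '[[[0, 0.03, 0], [0, 0, 0], 0], [[0, 0.05, 0], [0, 0, 0], 0], [[0, 0.05, 0], [0, 0, 0], 0]]'

```text
clock: 22.28
position: [633.1, -157.2, 166.7]
tcp_rot: [-0.241, 0.661, 0.668, -0.244]
wrist_force: [-2.4, -0.1, 3.3]
grip_width: 19.6
finger_force: 59.6
```

```bash
python3 -c "
from h import *
where('small')
"
```

```text
t 22.27 tcp in seat [ 0.6 -0.4 96.4] F seat [-3.9 -0.1  1. ] w 19.6 ff 59.6
[[0.002, 1.0, -0.001], [1.0, -0.002, -0.0], [-0.0, -0.001, -1.0]]
```

>>> drive_tool --moves '[[[0, 0, 0], [0, 0, 0], 0.6], [[0, 0, 0], [0, 0, 0], 0.6], [[0, 0, 0], [0, 0, 0], 0.6], [[0, 0, 0], [0, 0, 0], 0.6], [[0, 0, -0.6], [0, 0, 0], 0.6], [[0, 0, -1.5], [0, 0, 0], 0.6], [[0, 0, -1.5], [0, 0, 0], 0.6], [[0, -1.2, -1.5], [0, 0, 0], 0.3], [[0, -1.5, -1.5], [0, 0, 0], 0]]'

```text
clock: 23.4
position: [620.0, -157.2, 293.1]
tcp_rot: [-0.242, 0.661, 0.667, -0.245]
wrist_force: [0.3, 0.0, 1.5]
grip_width: 15.3
finger_force: 0.0
```

```bash
python3 -c "
from h import *
where('small')
go(seat(ROT,SY['small'],(-75,0,130)),PUSH(25))
"
```

```text
t 23.4 tcp in seat [-90.7  -0.2 184.8] F seat [-0.7  0.   1.3] w 15.3 ff 0.0
[[0.002, 1.0, -0.004], [1.0, -0.002, 0.001], [0.001, -0.004, -1.0]]
shift [0.002, 0.266, 0.913] turn [-10.871, 0.003, -0.018] dist 57 ang 65 rows>=6.1
```

>>> drive_tool --moves '[[[0, 0.2, 0.3], [-10.87, 0, 0], 0], [[0, 0.2, 0.3], [-10.87, 0, 0], 0], [[0, 0.2, 0.3], [-10.87, 0, 0], 0], [[0, 0.2, 0.3], [-10.87, 0, 0], 0], [[0, 0.2, 0.3], [-10.87, 0, 0], 0], [[0, 0.2, 0.3], [-10.87, 0, 0], 0], [[0, 0.2, 0.3], [-10.87, 0, 0], 0], [[0, 0.2, 0.9], [-10.87, 0, 0], 0], [[0, 0.2, 0.9], [-10.87, 0, 0], 0]]'

```text
clock: 24.52
position: [595.3, -157.1, 242.5]
tcp_rot: [0.151, 0.687, 0.694, 0.153]
wrist_force: [0.9, 0.3, 0.4]
grip_width: 0.2
finger_force: 0.0
```

```bash
python3 -c "
from h import *
stt(); where('small')
for p in((-60,70),(-45,26),(-28,26)): go(seat(ROT,SY['small'],(p[0],0,p[1])),PUSH(25))
sc=imaging.capture('scene')
cv2.imwrite('pics/d5.png',cv2.resize(sc[160:250,180:300],(800,600),interpolation=cv2.INTER_CUBIC))
"
```

```text
t 24.52 [ 595.3 -157.1  242.5] F [0.9 0.3 0.4] w 0.2 ff 0.0 q [-0.41  0.29  1.77  0.27  0.7  -0.59]
t 24.52 tcp in seat [-77.2   0.2 130.2] F seat [0.4 0.3 0.9] w 0.2 ff 0.0
[[0.001, 0.425, 0.905], [1.0, -0.002, 0.0], [0.002, 0.905, -0.425]]
shift [-0.005, -0.787, 0.686] turn [-0.026, -0.002, -0.015] dist 63 ang 0 rows>=1.0
shift [-0.006, -1.344, 1.224] turn [-0.026, -0.002, -0.015] dist 109 ang 0 rows>=1.7
shift [-0.006, -1.224, 1.48] turn [-0.026, -0.002, -0.015] dist 115 ang 0 rows>=1.8
```

View pics/d5.png

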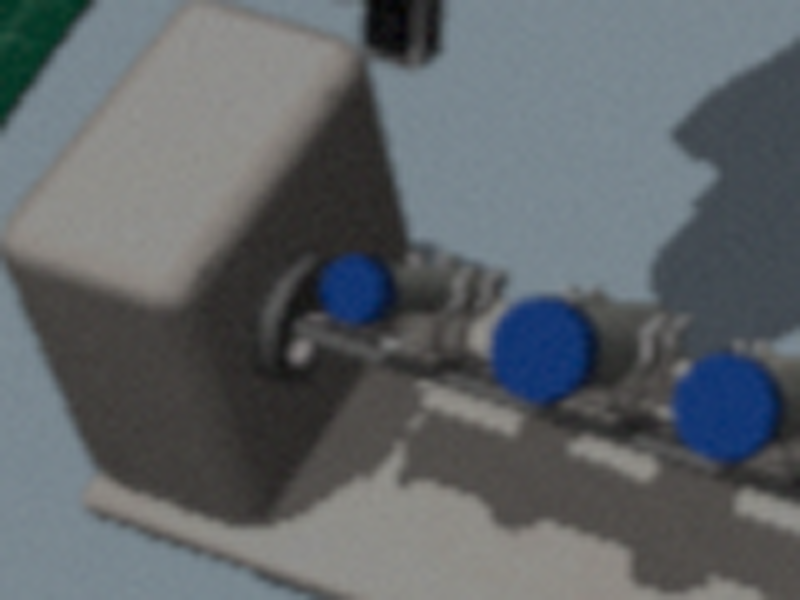

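>>> drive_tool --moves '[[[0, -0.79, 0.69], [0, 0, 0], 0], [[0, -0.79, 0.69], [0, 0, 0], 0], [[0, -1.34, 1.22], [0, 0, 0], 0], [[0, -1.34, 1.22], [0, 0, 0], 0], [[0, -1.22, 1.48], [0, 0, 0], 0], [[0, -1.22, 1.48], [0, 0, 0], 0]]'

```text
clock: 25.32
position: [570.3, -158.3, 134.9]
tcp_rot: [0.155, 0.686, 0.694, 0.155]
wrist_force: [1.5, 0.3, 0.1]
grip_width: -0.0
finger_force: 0.0
```

>>> drive_tool --moves '[[[0, 0.021, 0.045], [0, 0, 0], 0], [[0, 0.042, 0.09], [0, 0, 0], 0], [[0, 0.042, 0.09], [0, 0, 0], 0]]'

```text
clock: 25.7
position: [572.8, -157.9, 129.3]
tcp_rot: [0.154, 0.686, 0.694, 0.154]
wrist_force: [0.4, 0.8, -0.4]
grip_width: 0.0
finger_force: 0.0
```

```bash
python3 -c "
from h import *
where('small')
"
```

```text
t 25.7 tcp in seat [-21.6  -0.3  29. ] F seat [ 0.6  0.8 -0. ] w 0.0 ff 0.0
[[0.002, 0.42, 0.908], [1.0, -0.001, -0.002], [-0.0, 0.908, -0.42]]
```

>>> drive_tool --moves '[[[0, 0.014, 0.03], [0, 0, 0], 0], [[0, 0.028, 0.06], [0, 0, 0], 0], [[0, 0.028, 0.06], [0, 0, 0], 0]]'

```text
clock: 26.08
position: [575.7, -157.9, 126.4]
tcp_rot: [0.153, 0.686, 0.694, 0.154]
wrist_force: [0.1, -0.1, -0.1]
grip_width: -0.1
finger_force: 0.0
```

>>> drive_tool --moves '[[[0, 0.014, 0.03], [0, 0, 0], 0], [[0, 0.021, 0.045], [0, 0, 0], 0], [[0, 0.021, 0.045], [0, 0, 0], 0]]'

```text
clock: 26.45
position: [578.0, -157.9, 124.5]
tcp_rot: [0.154, 0.686, 0.694, 0.154]
wrist_force: [-0.2, -0.7, 0.2]
grip_width: 0.1
finger_force: 0.0
```

```bash
python3 -c "
from h import *
where('small')
"
```

```text
t 26.45 tcp in seat [-14.5  -0.3  28.6] F seat [-0.3 -0.7  0. ] w 0.1 ff 0.0
[[0.002, 0.42, 0.907], [1.0, -0.001, -0.002], [-0.0, 0.907, -0.42]]
```

>>> drive_tool --moves '[[[0, 0.014, 0.03], [0, 0, 0], 0], [[0, 0.018, 0.038], [0, 0, 0], 0], [[0, 0.018, 0.038], [0, 0, 0], 0]]'

```text
clock: 26.82
position: [579.9, -157.8, 122.9]
tcp_rot: [0.154, 0.686, 0.694, 0.154]
wrist_force: [-0.1, 0.5, -1.5]
grip_width: -0.0
finger_force: 0.0
```

>>> drive_tool --moves '[[[0, 0.01, 0.022], [0, 0, 0], 0], [[0, 0.014, 0.03], [0, 0, 0], 0], [[0, 0.014, 0.03], [0, 0, 0], 0]]'

```text
clock: 27.2
position: [581.3, -157.9, 121.8]
tcp_rot: [0.154, 0.686, 0.694, 0.154]
wrist_force: [-3.9, -0.5, 3.5]
grip_width: 0.3
finger_force: 2.8
```

```bash
python3 -c "
from h import *
where('small')
"
```

```text
t 27.2 tcp in seat [-10.3  -0.4  28.7] F seat [-5.2 -0.5  0.1] w 0.3 ff 2.8
[[0.002, 0.42, 0.907], [1.0, -0.001, -0.002], [0.0, 0.907, -0.42]]
```

>>> drive_tool --moves '[[[0, 0.01, 0.022], [0, 0, 0], 0], [[0, 0.014, 0.03], [0, 0, 0], 0], [[0, 0.014, 0.03], [0, 0, 0], 0]]'

```text
clock: 27.58
position: [582.2, -157.8, 121.0]
tcp_rot: [0.153, 0.686, 0.694, 0.154]
wrist_force: [-17.6, -0.5, 17.6]
grip_width: 0.0
finger_force: 12.5
```

```bash
python3 -c "
from h import *
where('small')
"
```

```text
t 27.57 tcp in seat [-9.  -0.4 28.7] F seat [-24.8  -0.3   2.2] w 0.0 ff 12.5
[[0.001, 0.421, 0.907], [1.0, -0.0, -0.001], [-0.0, 0.907, -0.421]]
```

>>> drive_tool --moves '[[[0, -0.091, -0.197], [0, 0, 0], 0], [[0, 0.423, -0.435], [0, 0, 0], 0], [[0, 0.423, -0.435], [0, 0, 0], 0], [[0, 0.486, -0.3], [0, 0, 0], 0], [[0, 0.486, -0.3], [0, 0, 0], 0], [[0, 0.486, -0.3], [0, 0, 0], 0]]'

```text
clock: 28.32
position: [601.2, -157.5, 148.3]
tcp_rot: [0.153, 0.687, 0.694, 0.154]
wrist_force: [-0.1, -0.4, -0.9]
grip_width: -0.0
finger_force: 0.0
```

>>> drive_tool --moves '[[[0, 0.014, 0.03], [0, 0, 0], 0], [[0, 0.014, 0.03], [0, 0, 0], 0]]'

```text
clock: 28.58
position: [602.9, -157.5, 147.6]
tcp_rot: [0.153, 0.686, 0.694, 0.154]
wrist_force: [-2.5, -0.0, 0.6]
grip_width: -0.3
finger_force: 1.6
```

>>> drive_tool --moves '[[[0, 0.01, 0.022], [0, 0, 0], 0], [[0, 0.014, 0.03], [0, 0, 0], 0]]'

```text
clock: 28.82
position: [604.4, -157.6, 147.0]
tcp_rot: [0.153, 0.686, 0.694, 0.154]
wrist_force: [-11.5, 0.1, 10.8]
grip_width: -0.2
finger_force: 7.8
```

```bash
python3 -c "
from h import *
where('small')
"
```

```text
t 28.82 tcp in seat [-8.7 -0.4 62.9] F seat [-15.8   0.3   0.9] w -0.2 ff 7.8
[[0.002, 0.42, 0.907], [1.0, -0.001, -0.002], [-0.0, 0.907, -0.42]]
```

>>> drive_tool --moves '[[[0, -0.091, -0.197], [0, 0, 0], 0], [[0, -0.605, 0.041], [0, 0, 0], 0], [[0, -0.605, 0.041], [0, 0, 0], 0], [[0, -0.54, 0.181], [0, 0, 0], 0], [[0, -0.535, 0.192], [0, 0, 0], 0], [[0, -0.535, 0.192], [0, 0, 0], 0]]'

```text
clock: 29.58
position: [581.2, -157.9, 122.9]
tcp_rot: [0.154, 0.686, 0.694, 0.155]
wrist_force: [0.5, -0.9, -0.3]
grip_width: -0.1
finger_force: 0.1
```

```bash
python3 -c "
from h import *
where('small')
"
```

```text
t 29.57 tcp in seat [-11.   -0.4  29.5] F seat [ 0.5 -0.9  0.1] w -0.1 ff 0.1
[[0.002, 0.419, 0.908], [1.0, -0.0, -0.002], [-0.0, 0.908, -0.419]]
```

>>> drive_tool --moves '[[[0, 0.014, 0.03], [0, 0, 0], 0], [[0, 0.021, 0.045], [0, 0, 0], 0], [[0, 0.021, 0.045], [0, 0, 0], 0]]'

```text
clock: 29.95
position: [582.5, -158.0, 121.6]
tcp_rot: [0.154, 0.686, 0.694, 0.154]
wrist_force: [-15.6, -0.2, 17.0]
grip_width: -0.3
finger_force: 11.4
```

```bash
python3 -c "
from h import *
where('small')
"
```

```text
t 29.95 tcp in seat [-9.1 -0.5 29.3] F seat [-22.9   0.    3. ] w -0.3 ff 11.4
[[0.002, 0.42, 0.908], [1.0, -0.001, -0.002], [-0.0, 0.908, -0.42]]
```

>>> drive_tool --moves '[[[0, -0.3, -0.65], [0, 0, 0], 0], [[0, -0.3, -0.65], [0, 0, 0], 0], [[1.11, -0.3, -0.65], [0, 0, 0], 0], [[1.11, -0.3, -0.65], [0, 0, 0], 0], [[1.11, -0.12, -0.25], [0, 0, 0], 0], [[1.11, -0.095, -0.181], [0, 0, 0], 0], [[1.11, -0.083, -0.16], [0, 0, 0], 0], [[1.11, -0.083, -0.16], [0, 0, 0], 0]]'

```text
clock: 30.95
position: [573.4, -91.6, 127.3]
tcp_rot: [0.154, 0.687, 0.694, 0.154]
wrist_force: [0.7, 0.8, -0.6]
grip_width: -0.5
finger_force: 0.0
```

```bash
python3 -c "
from h import *
where('big')
"
```

```text
t 30.95 tcp in seat [-19.2  -0.   28.3] F seat [0.9 0.8 0. ] w -0.5 ff 0.0
[[0.002, 0.42, 0.907], [1.0, -0.001, -0.002], [0.0, 0.907, -0.42]]
```

>>> drive_tool --moves '[[[0, 0.014, 0.03], [0, 0, 0], 0], [[0, 0.021, 0.045], [0, 0, 0], 0], [[0, 0.021, 0.045], [0, 0, 0], 0]]'

```text
clock: 31.32
position: [575.3, -91.3, 125.5]
tcp_rot: [0.153, 0.686, 0.694, 0.154]
wrist_force: [-8.2, -1.4, 8.0]
grip_width: 0.2
finger_force: 6.0
```

```bash
python3 -c "
from h import *
where('big')
"
```

```text
t 31.32 tcp in seat [-16.6   0.2  28.2] F seat [-11.4  -1.3   0.9] w 0.2 ff 6.0
[[0.002, 0.421, 0.907], [1.0, -0.001, -0.001], [0.0, 0.907, -0.421]]
```

Contact lies at the same home depth as before. I'll retreat and take a final look.

>>> drive_tool --moves '[[[0, -0.3, -0.7], [0, 0, 0], 0], [[0, -0.3, -1.6], [0, 0, 0], 0], [[0, -0.3, -2.5], [0, 0, 0], 0], [[0, -0.3, -2.5], [0, 0, 0], 0], [[0, -0.3, -2.5], [0, 0, 0], 0]]'

```text
clock: 31.95
position: [495.7, -92.0, 253.0]
tcp_rot: [0.154, 0.686, 0.694, 0.154]
wrist_force: [-0.8, 0.5, -1.4]
grip_width: -0.0
finger_force: 0.0
```

```bash
python3 -c "
from h import *
stt()
sc=imaging.capture('scene')
cv2.imwrite('pics/d6.png',cv2.resize(sc[160:280,180:340],(800,600),interpolation=cv2.INTER_CUBIC))
"
```

```text
t 31.95 [495.7 -92.  253. ] F [-0.8  0.5 -1.4] w -0.0 ff 0.0 q [-0.36  0.06  2.02  0.25  0.65 -0.54]
```

View pics/d6.png

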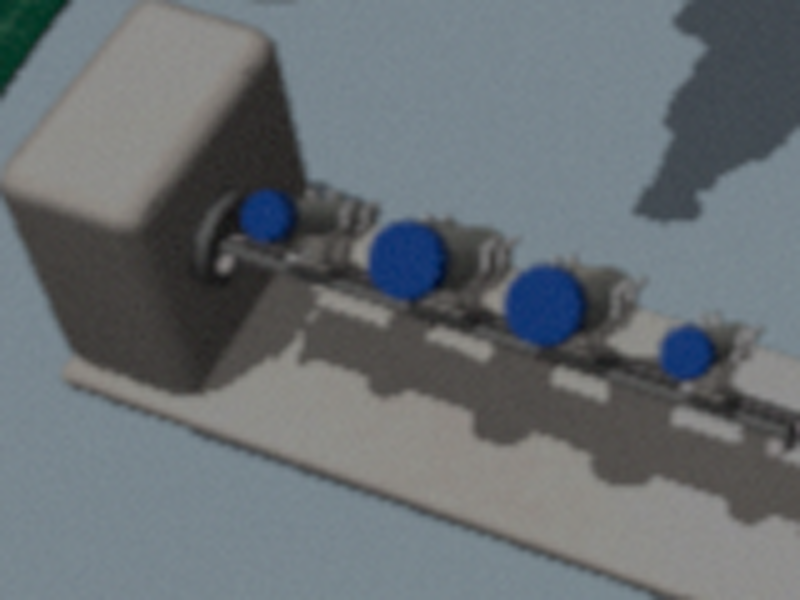

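All four caps line up in a row at crop (268,215), (408,260), (545,305) and (687,352), and the tubes lie parallel, so both new ones look seated.

```bash
python3 -c "
from rig import bot
print(bot.sign_off())"
```

```text
the job is handed in; nothing more can be done
None
```

Both tubes are loaded on the rotator, caps up: push checks found each one solid at home depth at both clips, and the job was handed in at about 32 s; the hand-in gave no verdict.

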